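Hold the pigment mill on pulse

TASK

The washed-out pigment mill needs a test spin: put its loose lid on, lugs down through the two slots of the collar until the lid lies flat, then turn it clockwise (seen from above) against the spring to the pulse mark, 45 degrees round and half way to the lock click, without ever turning it on to the click. Finish still gripping the lid and holding it on pulse, for it springs back when let go. Leave the other things on the bench where they stand.

Things in the scene. Friction and masses are not known exactly. Their poses are not given: they have to be found in the camera images.
- lid_center (a point): The mill's loose lid: grey plastic, black grip, 0.18 kg, upright on the bench, 62 mm tall; this point is on its axis, 31 mm above its underside, z up. Going up: barrel 72 mm in diameter, 22 mm tall, foot tapered; flange 100 mm in diameter and 10 mm thick; on it, along x, a grip bar. Two lugs stick out of the barrel at +x and -x, under the ends of the bar. The same either way round (half a turn).
- lid_grip (a point): Centre of the lid's grip bar, on the lid's axis, 47 mm above the lid's underside. The bar is 64 mm long (along x), 14 mm wide (along y), 30 mm tall, its foot on the flat top of the flange 15 mm below this point.
- lid_lug (a point): Middle of the lid's +x lug, 39 mm from the axis; the other is opposite. Each is 11 mm wide, 8 mm tall (5 to 13 mm above the lid's underside) and reaches 44 mm from the axis.
- mill_mouth (a point): Centre of the mill's mouth, level with the collar's top, 150 mm above the bench, z up. The mill: fixed grey cone, 134 mm across the foot, 120 mm at the top, with a steel chamber. With the lid's x along this x (either way round) the lugs go through the slots and the flange lies on the collar: lid_center is then 9 mm above here; if the lugs miss the slots it stays 17 mm higher still.
- mill_slot (a point): The +x entry slot of the collar, at its top, 42 mm from the axis; the other is opposite (-x). Slots are 18 mm wide and reach 46.5 mm from the axis (lugs enter within 5 degrees); the lip between them is 7 mm thick with a 76 mm bore. From the slots the lugs can turn clockwise only, under the lip. A raised dot on the grey shoulder outside marks each slot.
- mill_pulse (a point): The pulse mark: a single raised white bar on the grey shoulder round the collar, 56 mm from the axis, 45 degrees clockwise of the +x slot; another is opposite. The lid is on pulse when its bar and lugs point at these. A pair of bars at 90 degrees marks lock.
- mill_ring (a joint): Sprung switch ring under the lip, rad: 0 at rest, growing clockwise as the lugs push it; it lags the lid's turn by about 0.09. The spring pushes back with 0.08 N m at 0 and 0.15 N m at pulse, and takes the lid back when let go. Ball catches start to rub on the lugs when the lid has turned about 1.05 rad and click behind them at about 1.5 rad (lock).
- tape_roll: Bystander: roll of masking tape lying flat, 100 mm across, 24 mm high; origin at its underside.
- bowl: Bystander: small white bowl, 90 mm across, 42 mm high; origin at its underside.
- jar: Bystander: closed sample jar, 60 mm across, 75 mm high; origin at its underside.
- brush: Bystander: paint brush lying on the bench; origin at its underside.
Things that resemble listed ones, but are neither listed nor needed, are in the scene too. Leave any red or yellow look-alike of the part that bears lid_center alone.

How it is judged:
On the way, in this order (a step that is already met when the one before it is completed fails the run):
1. the lid lies flat on the collar with its lugs down in the slots, not yet turned (horizontal distance between lid_center and mill_mouth below 0.005 m and z of lid_center in the frame of mill_mouth below 0.013 m and angle between lid_center's own z axis and vertical below 0.08 rad and value of joint mill_ring below 0.25 rad), for 0.1 s.
2. the lid is turned to pulse and kept there (z of lid_center in the frame of mill_mouth below 0.013 m and angle between the x axis of lid_center and the x axis of mill_mouth, either way round between 0.59 and 0.98 rad and value of joint mill_ring above 0.4 rad), for 0.5 s.
At the end, for the whole second after the job is handed in: Through the last second the lid lies flat in the collar (within 5 mm of centre and 4 mm of fully down), stands 45 degrees clockwise of the slots (34 to 56 degrees) with the switch ring pushed round against its spring, and the fingers still hold it (all of step 2 and horizontal distance between lid_center and mill_mouth below 0.005 m and angle between lid_center's own z axis and vertical below 0.08 rad and value of joint mill_ring below 1.05 rad and contact force between the fingers and lid above 1 N); the arm keeps its last pose, push and grip.
It fails at once if the lid is turned on into the lock click (ring beyond 1.2 rad) (value of joint mill_ring above 1.2 rad).
It fails at once if a bystander is pushed more than 30 mm (distance of any of tape_roll, bowl, jar, brush from where it was at the start of the episode above 0.03 m).
It also fails if it takes over 45 s, if anything falls off the work surface, if the arm or the gripper's body presses on something with over 40 N, if the wrist force passes 120 N, or if a joint passes its speed limit or range.

ROBOT

A 6-joint arm with a two-finger parallel gripper is mounted at the origin on the work surface. World frame = base frame: x ahead of the robot, y to its left, z up, the work surface at z = 0. Lengths are in m, angles in rad, forces in N, time in s.
With the tool pointing down it reaches from about 0.275 to 0.825 m from the base axis. Payload 4.9 kg.
Tool frame: the origin (TCP) lies on the centre line of the jaws, within the pads' length; the fingertips stand 19 mm ahead of it and the grasp point (between the pads) is the TCP; z points along the fingers, x is the direction in which the jaws open and shut, and the axes are right-handed (so a half turn about z gives the same grasp; the last joint's range is limited). The gripper opens to 85 mm and grips with 20 to 120 N. Pads are 22 mm wide; open, the fingers measure 114 mm over their backs; the gripper's body (76 mm by 85 mm) begins 54 mm behind the grasp point. The pads swing forward as they close: fully open they stand 13 mm farther back than shut.
Start: joints at [-1.432, 0.326, -0.193, 1.052, 0, 1.437], TCP at [0.148, -0.53, 0.25] pointing down, gripper open.
Joint ranges: [-2.65, 2.65], [-0.97, 1.79], [-1.3, 1.35], [-1.93, 2.1], [-1.47, 1.37], [-3.14, 3.14]. Speed limits (rad/s): [2.57, 2.57, 3.14, 3.14, 3.14, 3.14].

INTERFACE

Orientations are given as a unit quaternion [x, y, z, w].
In Python, from bench import env gives the robot as it stands.
- The arm moves only by the tool step_arm, never from a script. Its argument "steps" is a list of rows, each a list of 6 numbers: the shift along the world's x, y, z in mm, then the turn, a rotation vector about the world's x, y, z in rad. In form: [[x, y, z, rx, ry, rz], ...]. A call has 1 to 12 rows; each row shifts and turns the commanded pose from where the row before left it; what a row does not reach is not made up. A row lasts 1/8 s, in which the tool goes at most 62.5 mm and 10.7 degrees, less where a joint would pass 70% of its speed; a pose out of reach is approached as far as the arm can. A call is refused whole if a number of a shift passes 62.5 or a number of a turn 0.188, either way. A call with a gripper value outside its range is refused whole. "gripper" is the closure, from 0 (fully open) to 1 (shut), set as the call begins (left out, the last holds). The fingers move at their own pace and stop on an object; the grip force is fixed at half the most. Time passes only in rows, so rows that do not move let the fingers close. It gives the time, the measured TCP pose, the force and the opening at its end, in the units of the state.
- env.state(): the state, without advancing time (a new reading comes with each control period).
- env.get_image(name): name is "side" or "top" or "wrist"; returns the picture (400x640x3 uint8, red, green, blue); there is no depth.
- env.camera_params(name): a dict with "K" (3x3 intrinsics, pixels), "extrinsics" (4x4, takes a point from world to camera coordinates). Camera axes: x right, y up, looking along -z (the intrinsics and any distortion apply to the point x, -y, -z); pixel columns grow to the right and rows downward; lengths in m; the calibration is good to about 2 mm. The wrist camera is an equidistant fisheye: a pixel r from the principal point sees the ray r / f radians off the axis. A picture is of the moment at which its call begins: read the wrist's pose just before it. camera_params takes no time and is no camera call; for the wrist camera it gives the pose at the moment of the call.
- env.job_done(): hands the job in, once; it reports no verdict.
The state is a dict: "time_s": time; "joints": joint angles; "joint_vel": joint speeds; "joint_efforts": joint torques, N m; "tcp_pos": TCP position; "eef_rot": TCP orientation; "contact_force": force on the tool from outside, world axes, zero at the start; "wrist_torque": the same for the moment, N m; "finger_gap": opening from 0.0 (shut) to 1.0 (fully open).
Only numpy, scipy, OpenCV 4.12 (cv2) and the standard library are available. Lean on these libraries where they do the work, as an engineer would, in place of code of your own. Each camera call takes 0.05 s, during which the arm holds its last target. There are 200 camera calls.

## Working session

There is one attempt and no reset: what is moved stays moved. The work goes in short steps, Python scripts to look and compute and a tool call to move; the robot and the scene stay as the last step left them, time stands still between calls to the robot, and variables do not carry over. Pictures are saved under pics/ and viewed, about 8 in all and at most 12, crops included, and the job is handed in when it is done.

Besides the shell and the picture viewer there is one more tool, called after "Request:" in YAML: its name, and indented under it one key for each argument. step_arm: Moves the arm, as the interface text tells. Its arguments: {"type":"object","properties":{"steps":{"type":"array","items":{"type":"array","items":{"type":"number"}}},"gripper":{"type":"number"}},"required":["steps"]}

```bash
mkdir -p pics
cat > h.py <<'E'
import numpy as np, cv2
from bench import env
def snap(name,fn):
    P=env.camera_params(name); im=env.get_image(name)
    cv2.imwrite('pics/'+fn,im[:,:,::-1]); return im,P
def ray(P,u,v,fish=False):
    K=np.array(P['K']);E=np.array(P['extrinsics'])
    a=(u-K[0,2])/K[0,0];b=(v-K[1,2])/K[1,1]
    if fish:
        r=np.hypot(a,b); s=np.sin(r)/r if r>1e-9 else 1; d=np.array([a*s,-b*s,-np.cos(r)])
    else: d=np.array([a,-b,-1.])
    R=E[:3,:3]; return -R.T@E[:3,3], R.T@d
def onz(P,u,v,z,fish=False):
    o,d=ray(P,u,v,fish); return o+d*(z-o[2])/d[2]
def proj(P,p,fish=False):
    K=np.array(P['K']);E=np.array(P['extrinsics']); c=E[:3,:3]@p+E[:3,3]; c=np.array([c[0],-c[1],-c[2]])
    if fish:
        n=np.hypot(c[0],c[1]); t=np.arctan2(n,c[2]); q=c[:2]/n*t if n>1e-9 else c[:2]*0
    else: q=c[:2]/c[2]
    return K[0,0]*q[0]+K[0,2],K[1,1]*q[1]+K[1,2]
E
python3 - <<'E'
from h import *
ims=[snap(n,n+'0.png') for n in('top','side')]
cv2.imwrite('pics/both.png',cv2.resize(np.vstack([i[0] for i in ims]),(480,600))[:,:,::-1])
for i,P in ims: print(np.round(P['K'],1).tolist(),np.round(ray(P,320,200)[0],3),np.round(ray(P,320,200)[1],3))
print(env.state())
E
```

```text
[[462.1, 0.0, 319.1], [0.0, 462.1, 197.9], [0.0, 0.0, 1.0]] [ 0.482 -0.006  1.147] [ 0.046  0.005 -0.999]
[[363.6, 0.0, 323.1], [0.0, 363.6, 193.5], [0.0, 0.0, 1.0]] [0.281 0.59  0.679] [ 0.309 -0.665 -0.68 ]
{'time_s': 0.1, 'joints': array([-1.43223200e+00,  3.26876727e-01, -1.93493835e-01,  1.05201849e+00,
        1.56744288e-05,  1.43661226e+00]), 'joint_vel': array([ 8.66768763e-04, -2.02992567e-03,  3.46077109e-03,  6.65782389e-04,
        1.03640047e-03,  4.76470976e-05]), 'joint_efforts': array([-1.28261618e-04, -4.44239402e+01,  2.63037980e+01,  7.89309939e-03,
       -1.94305244e-04,  2.34282247e-06]), 'tcp_pos': array([ 0.14811214, -0.52915844,  0.24957256]), 'eef_rot': array([ 7.96673845e-01, -6.04408927e-01, -5.58816527e-04, -5.67433411e-04]), 'contact_force': array([-0.10331344, -0.25207445,  0.40478864]), 'wrist_torque': array([-0.02698343,  0.02969892,  0.00997491]), 'finger_gap': 0.9982423096593855}
```

View pics/top0.png

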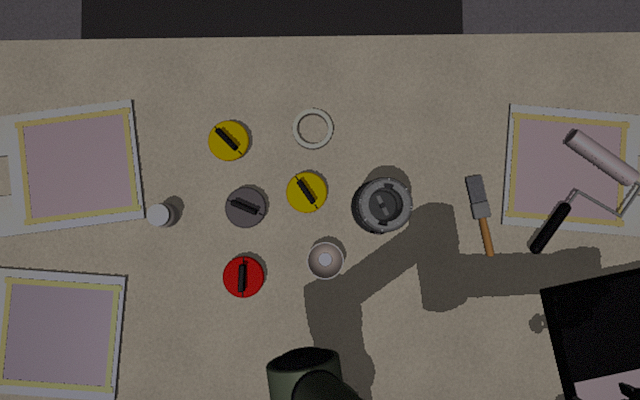

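View pics/side0.png

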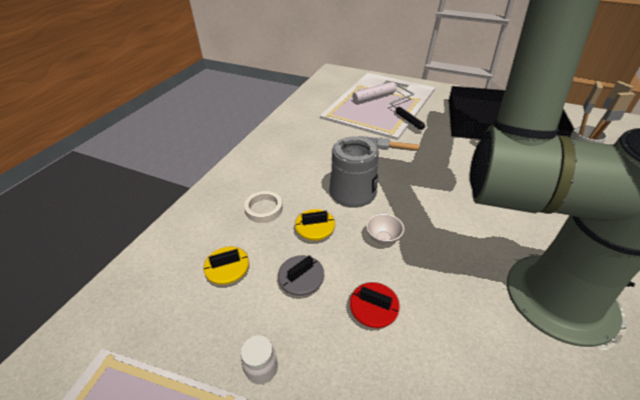

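Top view: four lid-like things: yellow (228,140), yellow (307,191), red (243,277) and grey (246,206). The task's grey plastic with a black grip matches (246,206). The mill is at (383,205), with the jar at (160,214), bowl (325,260), tape (313,128) and brush (480,215) around it. Next I'll check the choice in a close crop and measure.

Run:
```python
from h import *
im=cv2.imread('pics/top0.png'); P=env.camera_params('top')
c=cv2.resize(im[165:250,205:290],(400,400),interpolation=cv2.INTER_CUBIC)
d=cv2.resize(im[165:245,343:423],(400,400),interpolation=cv2.INTER_CUBIC)
cv2.imwrite('pics/crop1.png',cv2.convertScaleAbs(np.hstack([c,d]),alpha=1.8))
# grip bar
sub=im[165:250,205:290].max(2); m=(sub<40).astype(np.uint8)
n,l,s,ce=cv2.connectedComponentsWithStats(m); i=1+s[1:,4].argmax()
pts=np.argwhere(l==i)[:,::-1].astype(np.float32); r=cv2.minAreaRect(pts); print('bar',r,s[i])
b=cv2.boxPoints(r)+[205,165]; W=np.array([onz(P,u,v,.062) for u,v in b]); print(np.round(W,4)); print('c',W.mean(0))
for n,(u,v) in dict(lid=(246,206),mill=(385,205),bowl=(325,260),tape=(313,128),y2=(307,191),red=(243,277),y1=(228,140)).items():print(n,np.round(onz(P,u,v,.15 if n=='mill' else .03),3))
```

```text
bar ((39.133140563964844, 40.18047332763672), (29.307695388793945, 9.307693481445312), 22.61986541748047) [ 25  33  30  17 234]
[[0.5252 0.2142 0.062 ]
 [0.5454 0.2057 0.062 ]
 [0.5182 0.142  0.062 ]
 [0.4981 0.1505 0.062 ]]
c [0.52172986 0.17808435 0.062     ]
lid [0.521 0.179 0.03 ]
mill [ 0.516 -0.141  0.15 ]
bowl [ 0.389 -0.011  0.03 ]
tape [0.71  0.015 0.03 ]
y2 [0.556 0.031 0.03 ]
red [0.35  0.186 0.03 ]
y1 [0.682 0.223 0.03 ]
```

View pics/crop1.png

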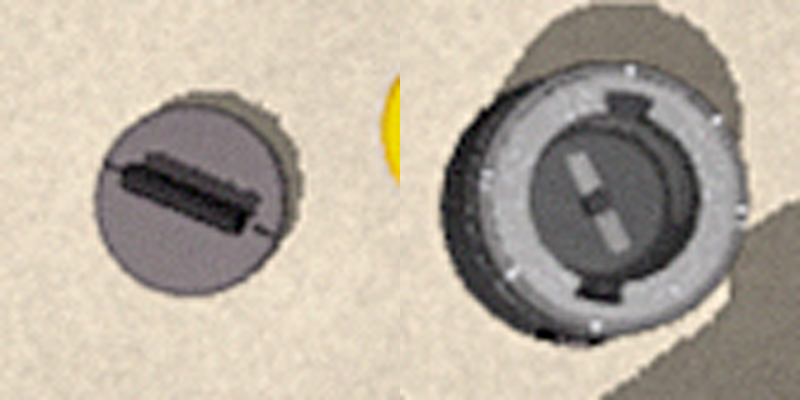

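The crop confirms the grey lid with its black bar, at about 67° from x. The mill slots are at top-image pixels (388.6,186.4) and (383,223), so their axis is at about −9°. Plan: grasp with the jaws at −23°, turn +104° to bring the bar into the slots, then −45°, which keeps joint 6 in range.

Request:
step_arm:
  steps:
    - [25,47,0,0,0,0.06]
    - [25,47,0,0,0,0.06]
    - [25,47,0,0,0,0.06]
    - [25,47,0,0,0,0.06]
    - [25,47,0,0,0,0.06]
    - [25,47,0,0,0,0.06]
    - [25,47,0,0,0,0.06]
    - [25,47,0,0,0,0.06]
  gripper: 0

```text
time_s: 1.1
tcp_pos: [0.3486, -0.152, 0.2503]
eef_rot: [0.918, -0.397, 0.0, 0.0]
contact_force: [1.4, -1.3, -0.2]
finger_gap: 1.0
```

Request:
step_arm:
  steps:
    - [25,47,-10,0,0,0.06]
    - [25,47,-10,0,0,0.06]
    - [25,47,-10,0,0,0.06]
    - [25,47,-10,0,0,0.06]
    - [25,47,-10,0,0,0.06]
    - [25,47,-10,0,0,0.06]
    - [25,47,-10,0,0,0.06]
    - [0,0,0,0,0,0]
    - [0,0,0,0,0,0]

```text
time_s: 2.22
tcp_pos: [0.5224, 0.1751, 0.1797]
eef_rot: [0.98, -0.198, -0.001, 0.001]
contact_force: [0.1, -0.2, 0.3]
finger_gap: 0.999
```

Run:
```python
from h import *
s=env.state();print(s['time_s'],s['tcp_pos'],s['eef_rot'],s['joints'])
im,P=snap('wrist','w1.png'); print(P['K'],ray(P,320,200,1))
print(proj(P,np.array([.5217,.178,.062]),1))
```

```text
2.225 [0.52237179 0.17505848 0.17967495] [ 9.80274155e-01 -1.97640184e-01 -8.11871891e-04  5.29395045e-04] [ 1.89555746e-01  3.86241496e-01 -2.95376438e-01  8.91082205e-01
 -3.64800751e-04  2.15825268e+00]
[[309.70691629   0.         321.01631258]
 [  0.         309.70691629 196.5682202 ]
 [  0.           0.           1.        ]] (array([0.55538499, 0.24964008, 0.30318734]), array([-0.13143257, -0.30284377, -0.94393386]))
(np.float64(317.1628229905068), np.float64(193.9505960731801))
```

View pics/w1.png

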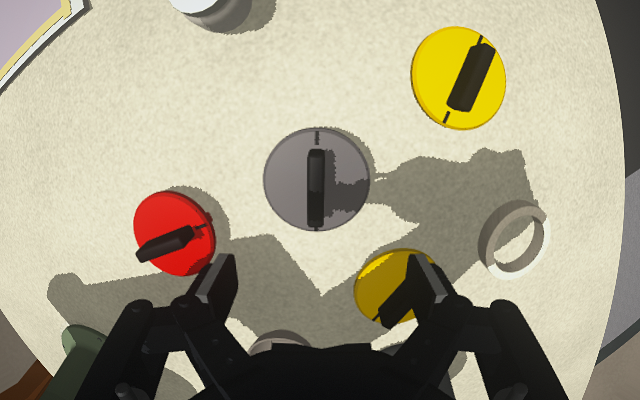

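The wrist view shows the grey lid centred at about (316,180), its bar nearly vertical and squarely between the jaws, with the red and yellow lids clear of the fingers. I'll refine by colour mask.

Run:
```python
from h import *
im=cv2.imread('pics/w1.png');P=env.camera_params('wrist')
hsv=cv2.cvtColor(im,cv2.COLOR_BGR2HSV)
m=((im.max(2)>60)&(im.max(2)<150)&(im[:,:,0].astype(int)>=im[:,:,1]-2)).astype(np.uint8); m[:110]=0;m[245:]=0;m[:,:250]=0;m[:,382:]=0
m=cv2.morphologyEx(m,cv2.MORPH_OPEN,np.ones((3,3)))
n,l,s,c=cv2.connectedComponentsWithStats(m);i=1+s[1:,4].argmax();print(s[i])
h=cv2.convexHull(np.argwhere(l==i)[:,::-1])[:,0]
W=np.array([onz(P,u,v,.032,1)[:2] for u,v in h]).astype(np.float32);print('flange',cv2.minEnclosingCircle(W))
m=(im.max(2)<45).astype(np.uint8);m[:110]=0;m[245:]=0;m[:,:295]=0;m[:,335:]=0
n,l,s,c=cv2.connectedComponentsWithStats(m);i=1+s[1:,4].argmax();print(s[i])
p=np.argwhere(l==i)[:,::-1];print(cv2.fitEllipse(W))
# bar top-plane direction
for z in(.062,.047):
  W=np.array([onz(P,u,v,z,1)[:2]*1000 for u,v in p]).astype(np.float32);r=cv2.minAreaRect(W);b=cv2.boxPoints(r);
  e=b[1]-b[0] if np.linalg.norm(b[1]-b[0])>np.linalg.norm(b[2]-b[1]) else b[2]-b[1]
  print(z,r,np.degrees(np.arctan2(e[1],e[0]))%180)
q=env.state()['eef_rot'];print('yaw',np.degrees(2*np.arctan2(q[1],q[0])))
# marks on the flange: slot marks ends
```

```text
[327 169  17  15 118]
flange ((0.5405123829841614, 0.17894470691680908), 0.008309760130941868)
[308 149  17  79 753]
((0.5399886965751648, 0.1793956309556961), (0.014938286505639553, 0.01699838414788246), 152.03817749023438)
0.062 ((522.2100830078125, 181.4205322265625), (67.07744598388672, 12.78645133972168), 66.1836166381836) 66.18364
0.047 ((520.1453247070312, 177.21778869628906), (71.24214172363281, 13.580355644226074), 66.18356323242188) 66.183586
yaw -22.85025685812173
```

Run:
```python
from h import *
im=cv2.imread('pics/w1.png');P=env.camera_params('wrist')
print(im[180,285],im[150,340],im[150,240],im[145,372])
g=im.astype(int); ref=im[180,285].astype(int)
m=((np.abs(g-ref).max(2)<14)).astype(np.uint8); m[:110]=0;m[245:]=0;m[:,:250]=0;m[:,382:]=0
m=cv2.morphologyEx(m,cv2.MORPH_OPEN,np.ones((3,3)))
n,l,s,c=cv2.connectedComponentsWithStats(m);print(s)
k=[i for i in range(1,n) if s[i,4]>300]
h=cv2.convexHull(np.argwhere(np.isin(l,k))[:,::-1])[:,0]
W=np.array([onz(P,u,v,.032,1)[:2]*1000 for u,v in h]).astype(np.float32);print('flange',cv2.minEnclosingCircle(W),cv2.fitEllipse(W))
```

```text
[125 128 134] [122 125 131] [205 229 232] [204 229 232]
[[     0      0    640    400 250706]
 [   343    131      3      3      9]
 [   265    132    102     96   4485]
 [   351    136     17     16    106]
 [   364    153      6      4     22]
 [   368    158      5      8     35]
 [   370    168      4      4     15]
 [   369    182     13     19    169]
 [   324    211     29     17    288]
 [   257    236     17      9    117]
 [   250    239      6      6     33]
 [   274    241      4      4     15]]
flange ((520.6058349609375, 179.6704864501953), 46.82370376586914) ((520.5239868164062, 179.8596649169922), (92.78428649902344, 93.3740005493164), 91.40531921386719)
```

Request:
step_arm:
  steps:
    - [-1.3,4.3,-30,0,0,0]
    - [0,0,-40,0,0,0]
    - [0,0,-35,0,0,0]
    - [0,0,-20.5,0,0,0]
    - [0,0,0,0,0,0]

```text
time_s: 2.9
tcp_pos: [0.5203, 0.1781, 0.0539]
eef_rot: [0.98, -0.199, -0.001, 0.001]
contact_force: [-0.3, 0.0, 0.6]
finger_gap: 1.0
```

Request:
step_arm:
  steps:
    - [0,0,0,0,0,0]
    - [0,0,0,0,0,0]
    - [0,0,0,0,0,0]
    - [0,0,0,0,0,0]
    - [0,0,0,0,0,0]
    - [0,0,0,0,0,0]
  gripper: 1

```text
time_s: 3.65
tcp_pos: [0.5223, 0.1798, 0.0554]
eef_rot: [0.98, -0.198, 0.0, -0.0]
contact_force: [-1.0, -0.7, 5.9]
finger_gap: 0.155
```

Gripped: the opening of about 13 mm matches the bar. I'll lift, and meanwhile measure the mill from the first top picture.

Request:
step_arm:
  steps:
    - [0,0,5,0,0,0]
    - [0,0,25,0,0,0]
    - [0,0,40,0,0,0]
    - [0,0,45,0,0,0]
    - [0,0,45,0,0,0]
    - [0,0,32,0,0,0]
    - [0,0,0,0,0,0]

```text
time_s: 4.53
tcp_pos: [0.5233, 0.1799, 0.2491]
eef_rot: [0.98, -0.198, 0.002, -0.001]
contact_force: [-0.1, 0.9, -2.1]
finger_gap: 0.15
```

Run:
```python
from h import *
im=cv2.imread('pics/top0.png');P=env.camera_params('top')
g=im[165:245,343:423].max(2); G=cv2.resize(g,None,fx=5,fy=5,interpolation=cv2.INTER_CUBIC)
# collar light ring
m=((G>72)&(G<125)).astype(np.uint8); print(G[200,120],G[200,320],G[250,300],G[85,230],G[107,228])
m=cv2.morphologyEx(m,cv2.MORPH_OPEN,np.ones((5,5)))
n,l,s,c=cv2.connectedComponentsWithStats(m);print(s[s[:,4]>500],c[s[:,4]>500])
cv2.imwrite('pics/m.png',np.hstack([cv2.convertScaleAbs(G,alpha=1.8),m*255]))
def w(x,y,z):return onz(P,343+(x+.5)/5-.5,165+(y+.5)/5-.5,z)*1000
for z in(.15,.14):
  a=w(228,107,z);b=w(200,290,z);print(z,a,b,(a+b)/2,np.linalg.norm(a-b),np.degrees(np.arctan2(*(a-b)[1::-1])))
  a=w(232,70,z);b=w(197,327,z);print(' dots',(a+b)/2,np.linalg.norm(a-b),np.degrees(np.arctan2(*(a-b)[1::-1])))
```

```text
106 93 96 102 44
[[     0      0    400    400 111271]
 [   134      0    152     38   1062]
 [    80     21    276    312  26988]
 [   320     22     80     63   1798]
 [   128     38     60     38    840]
 [   378    146     22     46    550]
 [   168    153     32     40    797]
 [   197    212     32     40    757]
 [   316    259     60     89   2060]
 [   197    363     56     37    509]] [[185.86758455 199.41020571]
 [209.88794727  10.06779661]
 [218.19579072 196.51293167]
 [361.48053393  49.69466073]
 [153.16428571  56.89047619]
 [391.03818182 167.88545455]
 [182.9259724  172.10414053]
 [212.81505945 231.7014531 ]
 [348.70242718 307.3868932 ]
 [228.05500982 381.08251473]]
0.15 [ 556.86924789 -148.7285657   150.        ] [ 477.98902528 -135.31395934  150.        ] [ 517.42913659 -142.02126252  150.        ] 80.01275637018934 -9.651552862677416
 dots [ 517.50187108 -142.24697349  150.        ] 112.0893232424662 -8.71159534449553
0.14 [ 557.61566531 -150.16046615  140.        ] [ 477.94456733 -136.61136116  140.        ] [ 517.78011632 -143.38591365  140.        ] 80.81498684655175 -9.651552862677402
 dots [ 517.85358007 -143.61388766  140.        ] 113.21316243085639 -8.711595344495494
```

View pics/m.png

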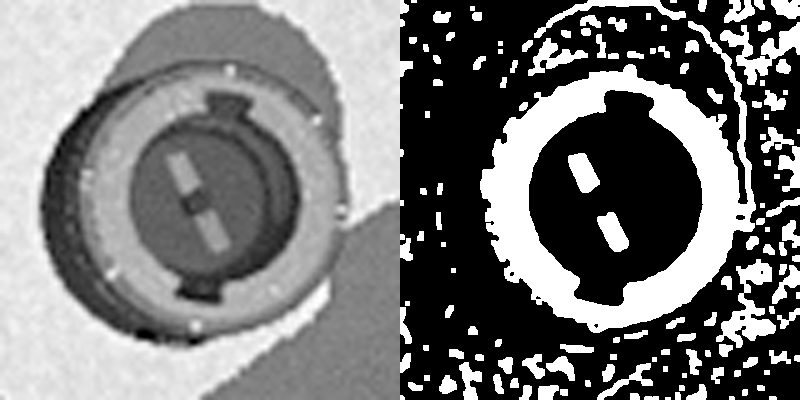

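Mill centre is about (0.5174, −0.142), slot axis about −9°. Now carrying the lid there with a +104° turn.

Request:
step_arm:
  steps:
    - [-0.5,-26.8,0,0,0,0.151]
    - [-0.5,-26.8,0,0,0,0.151]
    - [-0.5,-26.8,0,0,0,0.151]
    - [-0.5,-26.8,0,0,0,0.151]
    - [-0.5,-26.8,0,0,0,0.151]
    - [-0.5,-26.8,0,0,0,0.151]
    - [-0.5,-26.8,0,0,0,0.151]
    - [-0.5,-26.8,0,0,0,0.151]
    - [-0.5,-26.8,0,0,0,0.151]
    - [-0.5,-26.8,0,0,0,0.151]
    - [-0.5,-26.8,0,0,0,0.151]
    - [-0.5,-26.8,0,0,0,0.151]

```text
time_s: 6.02
tcp_pos: [0.5147, -0.1424, 0.2445]
eef_rot: [0.759, 0.651, -0.001, -0.002]
contact_force: [-0.3, -0.6, -1.0]
finger_gap: 0.154
```

Request:
step_arm:
  steps:
    - [0,0,0,0,0,0]
    - [0,0,0,0,0,0]

```text
time_s: 6.28
tcp_pos: [0.5151, -0.1413, 0.2454]
eef_rot: [0.761, 0.649, -0.0, -0.001]
contact_force: [0.2, 0.2, -2.0]
finger_gap: 0.155
```

Run:
```python
from h import *
s=env.state();q=s['eef_rot'];print(s['time_s'],s['tcp_pos'],'yaw',np.degrees(2*np.arctan2(q[1],q[0])),s['joints'],s['contact_force'])
im,P=snap('wrist','w2.png');im2,P2=snap('side','s2.png')
cv2.imwrite('pics/w2s.png',np.vstack([im,im2[80:280,200:520].repeat(2,1)[:, :640]])[:,:,::-1][:600])
print([np.round(proj(P,np.array([.5174+r*np.cos(a),-.142+r*np.sin(a),z]),1)) for r,a,z in((0,0,.15),(.042,-.16,.15),(.056,-.16,.145),(.042,2.98,.15),(.056,2.98,.145))])
```

```text
6.275 [ 0.51505441 -0.14126577  0.24535451] yaw 80.94604094434118 [-4.06179390e-01  3.02247605e-01 -2.39610070e-01  1.03177587e+00
  4.47284299e-04 -2.48158629e-01] [ 0.18278688  0.23177398 -1.9718824 ]
[array([322., 209.]), array([322., 257.]), array([321., 268.]), array([322., 154.]), array([322., 134.])]
```

View pics/w2.png

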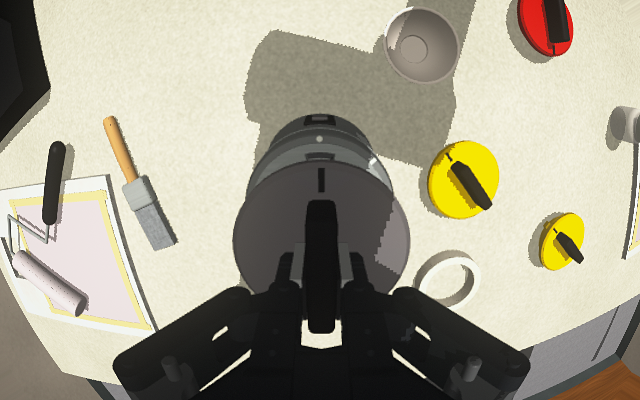

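The wrist view shows the lid held level. The mill's −x slot dot at (319,138) and slot at (320,157) sit just past the lid mark at (321,180), within a few pixels of prediction. Measuring those.

Run:
```python
from h import *
im=cv2.imread('pics/w2.png');P=env.camera_params('wrist')
g=im.max(2).astype(float)
def cen(m,x0,y0):
    ys,xs=np.nonzero(m);return xs.mean()+x0,ys.mean()+y0,len(xs)
d=cen(g[132:145,312:328]>150,312,132);print('dot',d)
print(g[150:162,300:342:3].astype(int)); print(g[138,310:330].astype(int))
print('dot w',onz(P,*d[:2],.142,1)*1000, onz(P,*d[:2],.15,1)*1000)
u=np.array([np.cos(2.985),np.sin(2.985)])
print('pred',np.array([517.4,-142])+56*u)
print('lid mark',onz(P,321,180,.2454-.0225,1)*1000)
```

```text
dot (np.float64(318.8888888888889), np.float64(138.27777777777777), 18)
[[105 106 104 104 105 105 104 104 104 104 103 102 104 103]
 [108 108 107 109 110 111 110 109 109 109 107 107 106 105]
 [108 108 110  90  85  75  65  64  73  79  96 109 106 107]
 [107 106  89  64  61  52  46  46  53  55  70  84 106 106]
 [105 105  64  47  48  49  50  50  49  48  47  55 103 105]
 [104 104  61  49  49  51  49  50  50  50  49  48 103 104]
 [105 105  61  50  50  49  50  49  48  49  49  49 104 103]
 [103 106  60  47  47  50  56  54  50  45  47  50 103 104]
 [104 104  58  64  80  93  98  84  90  83  50  53 104 103]
 [105 105  71  75  74  77  76  69  72  73  48  56 104 105]
 [104  96  70  70  58  54  49  49  49  54  48  53  85  91]
 [ 97  71  50  52  53  52  54  55  53  53  53  52  49  61]]
[ 82  82  82  81  80  90 127 169 165 164 166 157 129  76  79  80  80  80
  80  80]
dot w [ 466.18055234 -135.67146877  142.        ] [ 465.11759181 -135.44833765  150.        ]
pred [ 462.08519339 -133.26660608]
lid mark [ 475.98537612 -135.64978234  222.9       ]
```

Run:
```python
from h import *
im=cv2.imread('pics/w2.png')
s=cv2.imread('pics/s2.png')
a=cv2.resize(im[105:205,260:380],(480,400),interpolation=cv2.INTER_CUBIC)
b=cv2.resize(s[90:215,300:400],(320,400),interpolation=cv2.INTER_CUBIC)
cv2.imwrite('pics/c2.png',cv2.convertScaleAbs(np.hstack([a,b]),alpha=1.5))
```

```text
(no output)
```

View pics/c2.png

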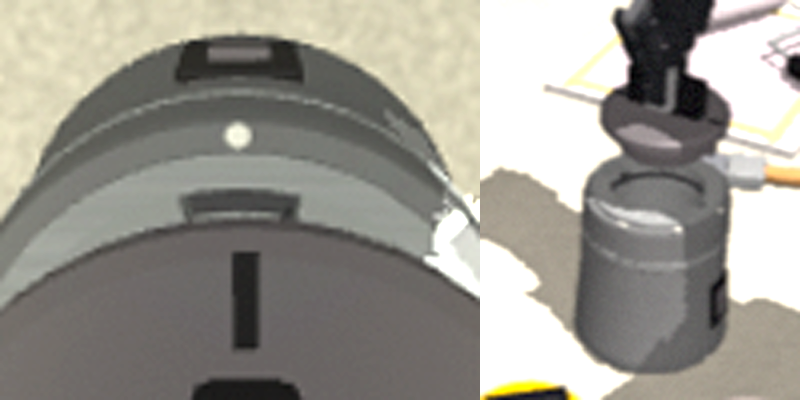

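Run:
```python
from h import *
P=env.camera_params('wrist'); im,P2=snap('top','t2.png'); im=im[:,:,::-1]
for n,u,v,z in(('slot outer',320.2,153.2,.15),('slotL',305.5,158,.15),('slotR',335,158,.15),('dot',318.9,138.3,.145)):
    print(n,np.round(onz(P,u,v,z,1)*1000,1))
c=cv2.resize(im[160:245,340:425],(595,595),interpolation=cv2.INTER_CUBIC)
cv2.imwrite('pics/t2c.png',cv2.convertScaleAbs(c,alpha=1.8))
# top-view dots from t0 (visible at start), refine by bright centroid
t=cv2.imread('pics/top0.png').max(2).astype(float)
for x,y in((389,179),(382,230)):
    w=t[y-3:y+4,x-3:x+4];w=np.clip(w-120,0,None);Y,X=np.mgrid[y-3:y+4,x-3:x+4]
    p=((X*w).sum()/w.sum(),(Y*w).sum()/w.sum());print(p,np.round(onz(P2,*p,.145)*1000,1))
```

```text
slot outer [ 476.  -136.2  150. ]
slotL [ 477.8 -147.3  150. ]
slotR [ 481.1 -126.2  150. ]
dot [ 465.8 -135.6  145. ]
(np.float64(nan), np.float64(nan)) [nan nan nan]
(np.float64(382.0), np.float64(230.0)) [ 462.  -134.4  145. ]<stdin>:11: RuntimeWarning: invalid value encountered in scalar divide
```

View pics/t2c.png

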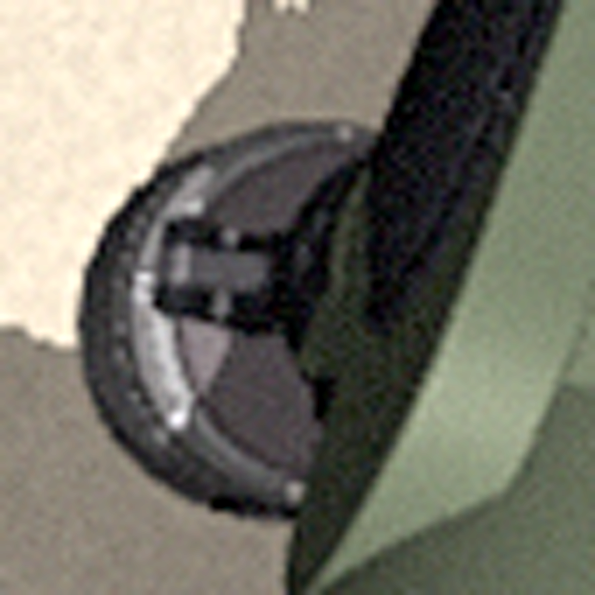

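Run:
```python
from h import *
s=env.state();P=env.camera_params('wrist');im=cv2.imread('pics/w2.png');g=im.max(2).astype(int)
u=np.array([-.988,.156]);p=np.array([-.156,-.988]);t=s['tcp_pos'][:2]*1000
print(s['tcp_pos'],g[150:190,330], g[150:172,312])
# lid rim fit: row of the rim for several columns (first strong drop from collar grey to lid)
for z in(.2229,):
  for c,r in((300,164),(321,162),(342,164.5)):
    w=onz(P,c,r,z,1)[:2]*1000-t;print(c,r,w@u,w@p,np.hypot(*w))
print('z of cam',ray(P,0,0,1)[0])
```

```text
[ 0.51563337 -0.14105055  0.24630588] [103 107  96  70  47  49  49  47  50  48  48  53  57  69  69  70  70  70
  69  69  71  71  71  72  71  70  71  71  71  71  71  71  71  71  70  71
  71  71  71  70] [105 110  85  61  48  49  50  47  80  74  58  53  62  70  70  71  70  69
  69  69  71  73]
300 164 47.857592023427216 11.08127097750547 49.111973362027555
321 162 48.82904072193571 0.8665960162545858 48.825013498688705
342 164.5 47.60972712351807 -9.352232784328251 48.50794702710289
z of cam [ 0.43602926 -0.12933716  0.36998495]
```

Request:
step_arm:
  steps:
    - [2,-0.7,-15,0,0,0]
    - [0,0,-13,0,0,0]
    - [0,0,0,0,0,0]
    - [0,0,0,0,0,0]

```text
time_s: 6.92
tcp_pos: [0.5179, -0.1426, 0.2186]
eef_rot: [0.76, 0.65, -0.0, -0.0]
contact_force: [-0.2, 0.5, -2.1]
finger_gap: 0.15
```

Run:
```python
from h import *
s=env.state();q=s['eef_rot'];print(s['time_s'],s['tcp_pos'],'yaw',np.degrees(2*np.arctan2(q[1],q[0])),s['contact_force'])
im,P=snap('wrist','w3.png');im2,P2=snap('side','s3.png')
a=cv2.resize(im[105:230,230:410],(720,500),interpolation=cv2.INTER_CUBIC)
cv2.imwrite('pics/c3.png',cv2.convertScaleAbs(a,alpha=1.5)[:,:,::-1])
```

```text
6.925 [ 0.5178709  -0.14262376  0.21864809] yaw 81.01692398719399 [-0.2017142   0.48037686 -2.05447027]
```

View pics/c3.png

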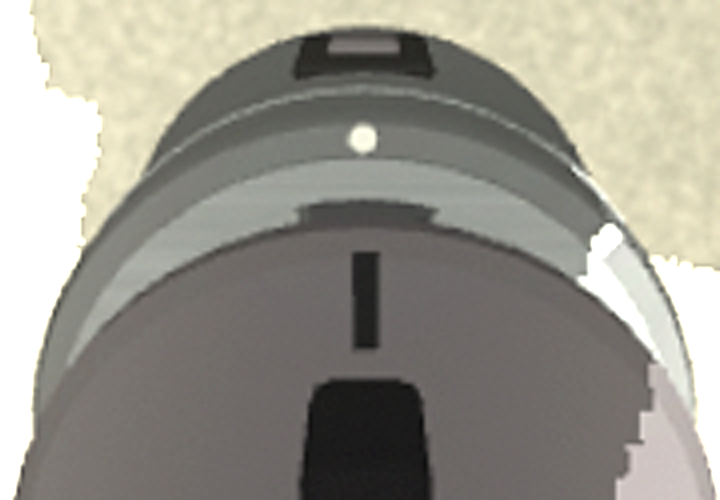

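Run:
```python
from h import *
s=env.state();P=env.camera_params('wrist');t=s['tcp_pos'][:2]*1000;print(s['tcp_pos'])
th=np.radians(171);u=np.array([np.cos(th),np.sin(th)]);p=np.array([np.sin(th)*-1,np.cos(th)])
z=s['tcp_pos'][2]
im=cv2.imread('pics/w3.png');g=im.max(2).astype(float);w=np.clip(g[134:146,314:328]-140,0,None);Y,X=np.mgrid[134:146,314:328]
d=((X*w).sum()/w.sum(),(Y*w).sum()/w.sum());print('dot px',d)
for n,a,zz in(('rim',(321.25,162.5),z-.0225),('mark top',(321.25,167.8),z-.0225),('mark bot',(321.25,192.2),z-.0225),('dot',d,.150),('dot',d,.143),('slot outer',(321.8,155),.15),('slotL',(304.5,159.5),.15),('slotR',(339,159.5),.15)):
    q=onz(P,*a,zz,1)[:2]*1000-t;print(n,zz,np.round([q@u,q@p],1))
# circles: collar outer edge (collar/shoulder) and shoulder outer edge points from the crop
def pts(l,zz):
    W=np.array([onz(P,229.6+x/4,104.6+y/4,zz,1)[:2]*1000-t for x,y in l]);A=np.c_[2*W,np.ones(len(W))];c=np.linalg.lstsq(A,(W**2).sum(1),rcond=None)[0];return np.round([c[:2]@u,c[:2]@p,np.sqrt(c[2]+c[:2]@c[:2])],1)
print('collar circle',pts([(365,158),(260,175),(150,250),(75,350),(470,175),(560,230),(210,198)],.15))
print('lid circle',pts([(365,230),(240,252),(140,315),(90,365),(25,460),(490,252),(590,300),(650,355)],z-.0225))
```

```text
[ 0.51816056 -0.14279302  0.21912884]
dot px (np.float64(320.36842105263156), np.float64(139.16688061617458))
rim 0.1966288399229393 [48.7  0.8]
mark top 0.1966288399229393 [46.1  0.8]
mark bot 0.1966288399229393 [33.7  0.8]
dot 0.15 [53.5  1.3]
dot 0.143 [52.6  1.3]
slot outer 0.15 [43.4  0.4]
slotL 0.15 [40.5 11.4]
slotR 0.15 [ 40.5 -10.5]
collar circle [-1.3  1.3 51.5]
lid circle [ 0.1  0.2 48.4]
```

Aligned to within about 1–2 mm and 1°. Descending in small steps and watching the force.

Request:
step_arm:
  steps:
    - [0.7,0,-6,0,0,0]
    - [0,0,-6,0,0,0]
    - [0,0,-5,0,0,0]
    - [0,0,-3,0,0,0]
    - [0,0,0,0,0,0]

```text
time_s: 7.65
tcp_pos: [0.5184, -0.1426, 0.1985]
eef_rot: [0.76, 0.65, -0.0, -0.0]
contact_force: [0.4, -0.1, -1.4]
finger_gap: 0.151
```

Request:
step_arm:
  steps:
    - [0,0,-2.5,0,0,0]
    - [0,0,-2.5,0,0,0]
    - [0,0,0,0,0,0]

```text
time_s: 8.02
tcp_pos: [0.5184, -0.1426, 0.1936]
eef_rot: [0.76, 0.65, -0.0, -0.0]
contact_force: [0.1, 0.1, -0.9]
finger_gap: 0.151
```

At 0.1936 with no contact, it's already below the level of a slot miss (~0.200), so the lugs are in the slots. Continuing to seat.

Request:
step_arm:
  steps:
    - [0,0,-4,0,0,0]
    - [0,0,-3,0,0,0]
    - [0,0,-2,0,0,0]
    - [0,0,0,0,0,0]

```text
time_s: 8.52
tcp_pos: [0.5185, -0.1426, 0.1846]
eef_rot: [0.76, 0.65, -0.0, -0.0]
contact_force: [0.6, 0.3, -2.3]
finger_gap: 0.154
```

Request:
step_arm:
  steps:
    - [0,0,-1.5,0,0,0]
    - [0,0,-1,0,0,0]
    - [0,0,0,0,0,0]

```text
time_s: 8.9
tcp_pos: [0.5188, -0.1427, 0.1834]
eef_rot: [0.76, 0.65, 0.0, 0.0]
contact_force: [-2.3, 0.2, 5.1]
finger_gap: 0.156
```

Seated (contact at 0.1834 where 0.183 was predicted). Turning clockwise in stages.

Request:
step_arm:
  steps:
    - [0,0,0,0,0,0]
    - [0,0,0,0,0,-0.08]
    - [0,0,0,0,0,-0.08]
    - [0,0,0,0,0,-0.08]
    - [0,0,0,0,0,-0.08]
    - [0,0,0,0,0,-0.08]
    - [0,0,0,0,0,0]

```text
time_s: 9.78
tcp_pos: [0.5192, -0.1432, 0.1834]
eef_rot: [0.874, 0.486, 0.0, 0.001]
contact_force: [-1.5, -1.2, 5.3]
finger_gap: 0.152
```

Run:
```python
from h import *
s=env.state();q=s['eef_rot'];print(s['time_s'],s['tcp_pos'],'yaw',np.degrees(2*np.arctan2(q[1],q[0])),s['contact_force'],s['wrist_torque'],s['finger_gap'])
```

```text
9.775 [ 0.51915032 -0.14319514  0.18339711] yaw 58.116433142099524 [-1.51141483 -1.2255896   5.28852008] [-0.075844    0.3433493  -0.05118738] 0.15227360879418605
```

Request:
step_arm:
  steps:
    - [0,0,0,0,0,-0.08]
    - [0,0,0,0,0,-0.08]
    - [0,0,0,0,0,-0.08]
    - [0,0,0,0,0,-0.08]
    - [0,0,0,0,0,-0.065]
    - [0,0,0,0,0,0]
    - [0,0,0,0,0,0]
    - [0,0,0,0,0,0]
    - [0,0,0,0,0,0]

```text
time_s: 10.9
tcp_pos: [0.5191, -0.1433, 0.1834]
eef_rot: [0.951, 0.31, 0.0, 0.001]
contact_force: [-2.3, 0.2, 6.7]
finger_gap: 0.152
```

Run:
```python
from h import *
s=env.state();q=s['eef_rot'];print(s['time_s'],s['tcp_pos'],'yaw',np.degrees(2*np.arctan2(q[1],q[0])),s['contact_force'],s['wrist_torque'],s['finger_gap'],s['joints'])
im,P=snap('wrist','w4.png');im2,P2=snap('side','s4.png')
a=cv2.resize(im[90:260,210:430],(440,340),interpolation=cv2.INTER_CUBIC)
b=cv2.resize(im2[110:220,300:410],(340,340),interpolation=cv2.INTER_CUBIC)
cv2.imwrite('pics/c4.png',cv2.convertScaleAbs(np.hstack([a,b]),alpha=1.4)[:,:,::-1])
```

```text
10.9 [ 0.51906721 -0.14326269  0.18339826] yaw 36.08447782888946 [-2.2735646   0.21431834  6.74570991] [-0.05001747  0.42806848  0.02649458] 0.1516143137162578 [-4.05997467e-01  3.58527414e-01 -3.27228167e-01  8.83130848e-01
 -7.68558877e-04  5.35005179e-01]
```

View pics/c4.png

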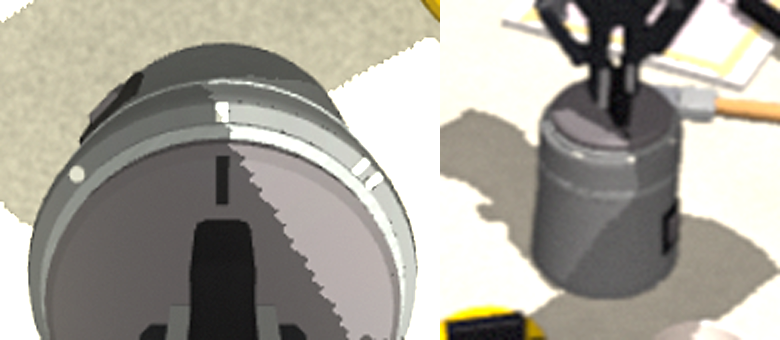

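The crop shows the lid flat on the collar. Its mark at crop (222,180) points straight at the single pulse bar at (222,112), with the slot dot at (77,174) and the lock pair at (368,172). Handing in.

```bash
python3 -c "
from bench import env
print(env.job_done()); s=env.state(); print(s['time_s'],s['tcp_pos'],s['finger_gap'],s['contact_force'])"
```

```text
the job is handed in; nothing more can be done
None
the job is handed in; nothing more can be done
```

The grey lid is on the mill, turned 45° clockwise to the pulse mark, and still gripped there. I handed it in at about 11 s of the 45 s allowed; no verdict was reported.

**What I did:** I gripped the lid by its bar, carried it to the mill while turning it into line with the slots, and lowered it. It passed the height where the lugs would have caught on the collar without any contact. It seated at TCP z = 0.183 m, as predicted, and I pressed it down with about 7 N. I then turned it clockwise to pulse and stopped well short of the lock click.

**Last checks:**
- The jaws had turned from 81° to 36°.
- The last wrist picture shows the lid mark pointing straight at the single pulse bar.
- The lid looked flat on the collar.
- The fingers were still closed on the bar, with a gap of about 13 mm.

**Checks that disagreed or were missing:**
- **Mill centre:** the top and wrist cameras differed by about 3–4 mm, so I aimed in between. The lid went in freely.
- **Spring torque:** the wrist torque about the vertical read only about 0.03 N m instead of the expected 0.15 N m. The spring load was not confirmed that way. I judged the position from the pictures and the jaw angle.
- **Bystanders:** I did not re-measure them at the end. The arm's path kept clear of them.

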